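# Put the cutlery and tins away in the two-tier box

### The job

Put the washed things away in the two-tier cutlery box: lift its hinged flap well open to about upright or beyond, and with it open lay every teaspoon in the lower compartment nearer the robot and every fork in the one farther from it. Then shut the flap fully down and set every round tin flat on top of the flap, inside its low rim and side by side, not stacked. Leave the mug, the jar and the soap bottle standing where they are.

Things in the scene. Friction and masses are not known exactly. Their poses are not given: they have to be found in the camera images.
- box: plywood cutlery box fixed on the worktop, robot's left: 200 (its x) x 220 (its y) x 55 mm high without flap; walls, floor 6 mm. Origin: centre of underside. x points to the robot's left, to the hinge side; y points back towards the robot. A full-height 6 mm divider along x makes two lower compartments, each 188 (x) x 101 (y) mm, 49 mm deep, under the flap
- near_floor (a point): centre of the floor of the lower compartment nearer the robot (for teaspoons); axes as the box's, z up
- far_floor (a point): centre of the floor of the lower compartment farther from the robot (for forks); axes as the box's, z up
- flap (a joint): angle of the hinged wooden flap covering the whole box: 0 shut, 1.57 upright, 1.85 fully open, leaning away to the left. Starts shut or a little ajar. Stiff hinge (friction 0.45 N m, flap 0.3 kg): the flap stays at any angle it is left at and must be moved both ways, with about 5 N at the handle
- flap_hinge (a point): point on the hinge line, mid-width, at the box's left (+x) rim, 55 mm above the worktop. The hinge line runs along the box's y
- flap_handle (a point): centre of the flap's handle: steel crossbar 14 mm thick, 30 mm long along the box's y, on a 10 x 12 mm post, 30 mm above the flap's face; 180 mm from the hinge line along the flap and 39 mm off it along its normal; 20 mm of flap lies beyond. Pinched by its two flat ends it turns between the fingers as the flap swings. Axes turn with the flap: z its normal (up when shut), x to the hinge
- flap_top (a point): the upper tier: a point on the flap's upper face (200 x 220 mm, with a rim 8 mm wide and 8 mm high all round), 92 mm from the hinge, mid-width; 64 mm above the worktop when shut. z is its normal, x towards the hinge, y along the hinge. The handle post stands at x = -88 mm, y = 0
- spoon1: teaspoon: wooden handle, oval steel bowl; 150 mm long, 35-60 g, lies flat on the worktop. Origin at mid-length and mid-thickness (5 mm above what it lies on), near the balance point, good to grip. x runs along it towards the bowl, z up as built. Handle x -75..+25 mm, 13 mm wide, 10 mm thick; bowl end x +25..+75 mm, 26 mm wide, 6 mm thick. May be absent
- fork1: fork: wooden handle, four steel tines; 150 mm long, 35-60 g, lies flat on the worktop. Origin at mid-length and mid-thickness (5 mm above what it lies on), near the balance point, good to grip. x runs along it towards the tines, z up as built. Handle x -75..+25 mm, 13 mm wide, 10 mm thick; tine end x +25..+75 mm, 24 mm wide, 6 mm thick. May be absent
- spoon2: teaspoon: wooden handle, oval steel bowl; 150 mm long, 35-60 g, lies flat on the worktop. Origin at mid-length and mid-thickness (5 mm above what it lies on), near the balance point, good to grip. x runs along it towards the bowl, z up as built. Handle x -75..+25 mm, 13 mm wide, 10 mm thick; bowl end x +25..+75 mm, 26 mm wide, 6 mm thick. May be absent
- fork2: fork: wooden handle, four steel tines; 150 mm long, 35-60 g, lies flat on the worktop. Origin at mid-length and mid-thickness (5 mm above what it lies on), near the balance point, good to grip. x runs along it towards the tines, z up as built. Handle x -75..+25 mm, 13 mm wide, 10 mm thick; tine end x +25..+75 mm, 24 mm wide, 6 mm thick. May be absent
- spoon3: teaspoon: wooden handle, oval steel bowl; 150 mm long, 35-60 g, lies flat on the worktop. Origin at mid-length and mid-thickness (5 mm above what it lies on), near the balance point, good to grip. x runs along it towards the bowl, z up as built. Handle x -75..+25 mm, 13 mm wide, 10 mm thick; bowl end x +25..+75 mm, 26 mm wide, 6 mm thick. May be absent
- fork3: fork: wooden handle, four steel tines; 150 mm long, 35-60 g, lies flat on the worktop. Origin at mid-length and mid-thickness (5 mm above what it lies on), near the balance point, good to grip. x runs along it towards the tines, z up as built. Handle x -75..+25 mm, 13 mm wide, 10 mm thick; tine end x +25..+75 mm, 24 mm wide, 6 mm thick. May be absent
- tin1: closed round metal tin, 57 mm diameter, 28 mm high, 50-90 g, lying flat on the worktop. Origin at its centre (14 mm above what it lies on); z is its round axis. Either face may be up. May be absent
- tin2: closed round metal tin, 57 mm diameter, 28 mm high, 50-90 g, lying flat on the worktop. Origin at its centre (14 mm above what it lies on); z is its round axis. Either face may be up. May be absent
- mug: white coffee cup, 70 mm diameter, 75 mm high, with a handle, beyond the work; origin at centre of underside; leave alone
- jar: closed jar with red cap, 60 mm diameter, 75 mm high, beyond the work; origin at centre of underside; leave alone
- soap: clear dish soap bottle, 60 mm diameter, 180 mm high, on the far right; origin at centre of underside; leave alone
There are look-alikes about, which are no part of the job. What is shaped like the spoon1 but blue or turquoise is not meant.

How it is judged (in metres and radians):
On the way, in this order (a step that is already met when the one before it is completed fails the run):
1. the flap is lifted open (beyond 1.2 rad) (value of joint flap above 1.2 rad), for 0.2 s.
2. with the flap open (beyond 0.6 rad), every teaspoon lies in the nearer lower compartment and every fork in the farther one (value of joint flap above 0.6 rad and y of spoon1 in the frame of near_floor between -0.05 and 0.05 m and x of spoon1 in the frame of near_floor between -0.09 and 0.09 m and z of spoon1 in the frame of near_floor between -0.002 and 0.045 m and linear speed of each of spoon1, fork1, spoon2, fork2, spoon3, fork3 below 0.03 m/s and y of fork1 in the frame of far_floor between -0.05 and 0.05 m and x of fork1 in the frame of far_floor between -0.09 and 0.09 m and z of fork1 in the frame of far_floor between -0.002 and 0.045 m and y of spoon2 in the frame of near_floor between -0.05 and 0.05 m and x of spoon2 in the frame of near_floor between -0.09 and 0.09 m and z of spoon2 in the frame of near_floor between -0.002 and 0.045 m and y of fork2 in the frame of far_floor between -0.05 and 0.05 m and x of fork2 in the frame of far_floor between -0.09 and 0.09 m and z of fork2 in the frame of far_floor between -0.002 and 0.045 m and y of spoon3 in the frame of near_floor between -0.05 and 0.05 m and x of spoon3 in the frame of near_floor between -0.09 and 0.09 m and z of spoon3 in the frame of near_floor between -0.002 and 0.045 m and y of fork3 in the frame of far_floor between -0.05 and 0.05 m and x of fork3 in the frame of far_floor between -0.09 and 0.09 m and z of fork3 in the frame of far_floor between -0.002 and 0.045 m), for 0.2 s.
3. the flap is shut (below 0.06 rad) (value of joint flap below 0.06 rad), for 0.2 s.
At the end, for the whole second after the job is handed in: The flap is shut (below 0.06 rad); the origin of every teaspoon present lies in the lower compartment nearer the robot and that of every fork in the farther one; every tin present lies flat (within 0.08 rad) on the flap's upper face, inside its rim, not on another tin; all at rest (value of joint flap below 0.06 rad and y of spoon1 in the frame of near_floor between -0.05 and 0.05 m and x of spoon1 in the frame of near_floor between -0.09 and 0.09 m and z of spoon1 in the frame of near_floor between -0.002 and 0.045 m and linear speed of each of spoon1, fork1, spoon2, fork2, spoon3, fork3, tin1, tin2 below 0.03 m/s and y of fork1 in the frame of far_floor between -0.05 and 0.05 m and x of fork1 in the frame of far_floor between -0.09 and 0.09 m and z of fork1 in the frame of far_floor between -0.002 and 0.045 m and y of spoon2 in the frame of near_floor between -0.05 and 0.05 m and x of spoon2 in the frame of near_floor between -0.09 and 0.09 m and z of spoon2 in the frame of near_floor between -0.002 and 0.045 m and y of fork2 in the frame of far_floor between -0.05 and 0.05 m and x of fork2 in the frame of far_floor between -0.09 and 0.09 m and z of fork2 in the frame of far_floor between -0.002 and 0.045 m and y of spoon3 in the frame of near_floor between -0.05 and 0.05 m and x of spoon3 in the frame of near_floor between -0.09 and 0.09 m and z of spoon3 in the frame of near_floor between -0.002 and 0.045 m and y of fork3 in the frame of far_floor between -0.05 and 0.05 m and x of fork3 in the frame of far_floor between -0.09 and 0.09 m and z of fork3 in the frame of far_floor between -0.002 and 0.045 m and x of tin1 in the frame of flap_top between -0.092 and 0.072 m and y of tin1 in the frame of flap_top between -0.085 and 0.085 m and z of tin1 in the frame of flap_top between 0.008 and 0.02 m and angle between the z axis of each of tin1, tin2 and the z axis of flap_top, either way round below 0.08 rad and x of tin2 in the frame of flap_top between -0.092 and 0.072 m and y of tin2 in the frame of flap_top between -0.085 and 0.085 m and z of tin2 in the frame of flap_top between 0.008 and 0.02 m); the robot touches nothing.
It fails at once if the mug is moved more than 30 mm or tipped (distance of mug from where it was at the start of the episode above 0.03 m or angle between mug's own z axis and vertical above 0.4 rad).
It fails at once if the jar is moved more than 30 mm or tipped (distance of jar from where it was at the start of the episode above 0.03 m or angle between jar's own z axis and vertical above 0.4 rad).
It fails at once if the soap is moved more than 30 mm or tipped (distance of soap from where it was at the start of the episode above 0.03 m or angle between soap's own z axis and vertical above 0.4 rad).
Of spoon1, fork1, spoon2, fork2, spoon3, fork3 only 4 to 6 are there at a start; the rules pass over those that are not, and their reading is None.
Of tin1, tin2 only 1 to 2 are there at a start; the rules pass over those that are not, and their reading is None.
At some moment in a run one of tin1, tin2 may be knocked a few centimetres aside while the robot is not near it.
Once in a run the grip may slacken for a moment while it holds something.
It also fails if it takes over 210 s, if anything falls off the work surface, if the arm or the gripper's body presses on something with over 40 N, if the wrist force passes 120 N, or if a joint passes its speed limit or range.

### The arm

A 6-joint arm with a two-finger parallel gripper is mounted at the origin on the work surface. World frame = base frame: x ahead of the robot, y to its left, z up, the work surface at z = 0. Lengths are in mm, angles in rad, forces in N, time in s.
With the tool pointing down it reaches from about 350 to 775 mm from the base axis. Payload 7.3 kg.
Tool frame: the origin (TCP) lies on the front face of the gripper's body, between the roots of the fingers; the fingertips stand 66 mm ahead of it and the grasp point (between the pads) lies 47 mm ahead of it (bot.tip_extent is the distance from the TCP to the fingertips, in mm); z points along the fingers, y is the line along which they close (so a half turn about z gives the same grasp; the last joint's range is limited). The gripper opens to 92 mm and grips with 3 to 60 N. Pads are 19 mm wide; open, the fingers measure 130 mm over their backs; the gripper's body (75 mm by 190 mm) begins 47 mm behind the grasp point.
Start: joints at [0.954, 0.342, 1.524, -0, 1.275, -0.146], TCP at [238.126, 467.905, 292.241] pointing down, gripper open.
Joint ranges: [-2.53, 2.53], [-0.77, 2.02], [0.04, 2.7], [-1, 4.14], [0.28, 2.66], [-3.11, 3.11]. Speed limits (rad/s): [2.57, 2.57, 3.14, 3.14, 3.14, 3.14].

### API

Orientations are given as [roll, pitch, yaw] about the fixed x, y, z axes, in that order (R = Rz(yaw) Ry(pitch) Rx(roll)).
In Python, from plant import readout, viewer, order, bot gives the robot as it stands.
- The arm moves only by the shell command python3 -m creep 'ROWS'. ROWS is text: rows parted by semicolons, each of 7 numbers parted by spaces: the shift along the world's x, y, z in m, then the turn, a rotation vector about the world's x, y, z in rad, then the opening in per cent of the stroke, from 0 (shut) to 100 (fully open). A call has 1 to 8 rows; each row shifts and turns the commanded pose from where the row before left it; what a row does not reach is not made up. A row lasts 1/12 s, in which the tool goes at most 41.7 mm and 7.16 degrees, less where a joint would pass 70% of its speed; a pose out of reach is approached as far as the arm can. A call is refused whole if a number of a shift passes 0.0417 or a number of a turn 0.125, either way. A call with a gripper value outside its range is refused whole. The fingers move at their own pace and stop on an object; the grip force is fixed at half the most. Time passes only in rows, so rows that do not move let the fingers close. It gives the time, the measured TCP pose, the force, the opening and the grip force at its end, in the units of the state.
- readout.get_obs(): the state, without advancing time (a new reading comes with each control period).
- viewer.capture(name): name is "scene" or "top"; returns the picture (480x640x3 uint8, red, green, blue); there is no depth.
- viewer.camera_info(name): a dict with "fx", "fy", "cx", "cy" (pixels), "origin" and "rotation" of the camera in the world. Camera axes: x right, y up, looking along -z (the intrinsics and any distortion apply to the point x, -y, -z); pixel columns grow to the right and rows downward; lengths in mm; the calibration is good to about 2 mm. A picture is of the moment at which its call begins. camera_info takes no time and is no camera call.
- order.close_job(): hands the job in; it is judged then, once.
The state is a dict: "time": time; "joint_positions": joint angles; "dq": joint speeds; "tau": joint torques, N m; "tool_pos": TCP position; "tcp_rot": TCP orientation; "contact_force": force on the tool from outside, world axes, zero at the start; "moment": the same for the moment, N m; "grip_width": finger opening in mm; "finger_force": force on a finger pad.
Only numpy, scipy, OpenCV 4.12 (cv2) and the standard library are available. Lean on these libraries where they do the work, as an engineer would, in place of code of your own. Each camera call takes 0.05 s, during which the arm holds its last target. There are 200 camera calls.

## Working session

There is one attempt and no reset: what is moved stays moved. The work goes in short steps, Python scripts to look and compute and a shell command to move; the robot and the scene stay as the last step left them, time stands still between calls to the robot, and variables do not carry over. Pictures are saved under pics/ and viewed, at most 14 in all, crops included, and the job is handed in when it is done.

```bash
ls; mkdir -p pics; python3 - <<'E'
from plant import readout, viewer, order, bot
import cv2
print(readout.get_obs())
for n in ("scene","top"):
    print(viewer.camera_info(n))
    im=viewer.capture(n); cv2.imwrite(f"pics/{n}0.png",im[...,::-1])
E
```

```text
pics
{'time': 0.0, 'joint_positions': array([ 9.54019212e-01,  3.42704339e-01,  1.52500801e+00,  1.75839247e-07,
        1.27541746e+00, -1.46032913e-01]), 'dq': array([ 0.00193843,  0.00069291, -0.00108334,  0.00147871,  0.00035012,
        0.00167238]), 'tau': array([-1.45336493e-03, -4.31239522e+01, -2.44216633e+01,  7.17455777e-02,
        5.59667917e-02, -8.70640656e-05]), 'tool_pos': array([237.92803566, 467.64319574, 291.55757983]), 'tcp_rot': array([-3.14007188e+00, -2.23845308e-04,  2.67084823e+00]), 'contact_force': array([-0.46615154, -0.06785124, -0.53943209]), 'moment': array([ 0.00204429,  0.00401593, -0.04510527]), 'finger_force': 0.0, 'grip_width': 91.84597720020251}
{'fx': 446.69113850251085, 'fy': 446.69113850251085, 'cx': 319.3580120930759, 'cy': 250.74848244553996, 'origin': array([1226.8551722 ,  -13.22463782,  890.28662459]), 'rotation': array([0.6686696 , 0.00499982, 1.69811231])}
{'fx': 481.75369538826436, 'fy': 481.75369538826436, 'cx': 322.76840243889507, 'cy': 233.15715513353584, 'origin': array([ 502.5044479 , -103.62021483, 1156.20337798]), 'rotation': array([ 0.08695465,  0.02243691, -1.59647545])}
```

View pics/scene0.png

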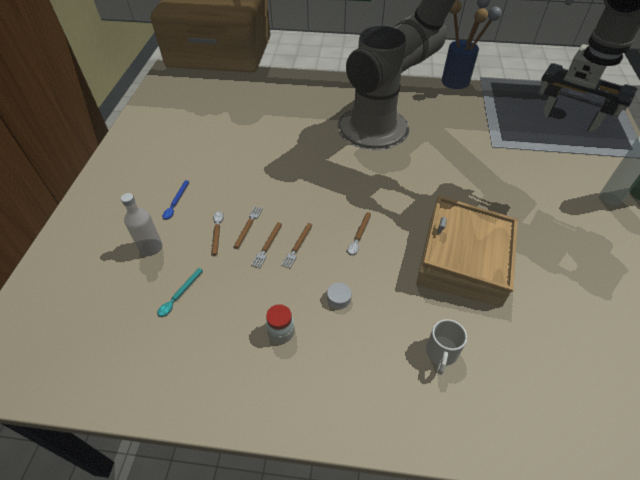

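View pics/top0.png

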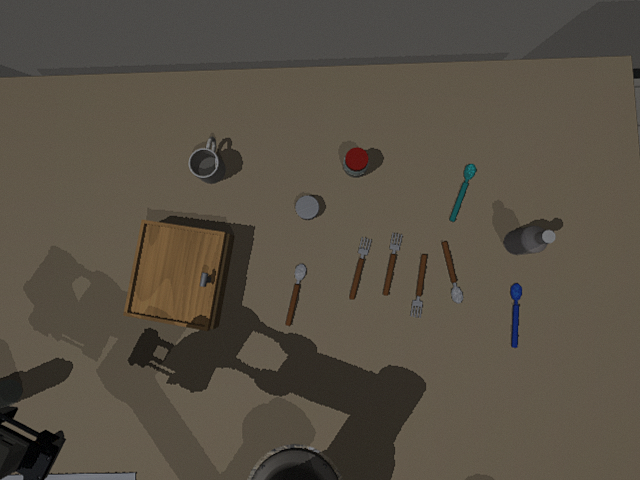

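Top view: the tin is at (307,207). The spoons are at (297,294) and (453,272). The forks are at (361,268), (393,264) and (419,284). The flap handle is at (207,279), the mug at (205,163) and the jar at (356,160). The blue and turquoise spoons are decoys.

```bash
cat > h.py <<'E'
import numpy as np, cv2
from scipy.spatial.transform import Rotation as R
from plant import readout, viewer, order, bot
def cam(n):
    c=viewer.camera_info(n); return c, R.from_euler('xyz',c['rotation']).as_matrix()
def ray(n,u,v):
    c,M=cam(n); d=M@np.array([(u-c['cx'])/c['fx'],-(v-c['cy'])/c['fy'],-1.0]); return c['origin'],d
def w(n,u,v,z):
    o,d=ray(n,u,v); return o+d*(z-o[2])/d[2]
def px(n,p):
    c,M=cam(n); q=M.T@(np.array(p,float)-c['origin']); return np.array([c['cx']-c['fx']*q[0]/q[2], c['cy']+c['fy']*q[1]/q[2]])
def tri(u1,u2):
    (o1,d1),(o2,d2)=ray('top',*u1),ray('scene',*u2)
    A=np.stack([d1,-d2],1); t=np.linalg.lstsq(A,o2-o1,rcond=None)[0]
    a,b=o1+d1*t[0],o2+d2*t[1]; return (a+b)/2, np.linalg.norm(a-b)
def blob(im,box,thr=22):
    """segment thing vs background in crop box u0,v0,u1,v1 ; returns minAreaRect centre + full mask points"""
    u0,v0,u1,v1=box; c=cv2.cvtColor(im[v0:v1,u0:u1],cv2.COLOR_RGB2LAB).astype(float)
    bg=np.median(c.reshape(-1,3),0); m=(np.linalg.norm(c-bg,axis=2)>thr).astype(np.uint8)
    n,l,s,_=cv2.connectedComponentsWithStats(m); k=1+np.argmax(s[1:,4]); ys,xs=np.where(l==k)
    return np.stack([xs+u0,ys+v0],1)
def item(im,box,n='top',z=5):
    P=blob(im,box); W=np.array([w(n,u,v,z)[:2] for u,v in P]); 
    (c,s,a)=cv2.minAreaRect(W.astype(np.float32)); B=cv2.boxPoints((c,s,a))
    e=[B[1]-B[0],B[2]-B[1]]; L=max(e,key=np.linalg.norm)
    return np.round(c,1),np.round(s,1),round(float(np.degrees(np.arctan2(L[1],L[0]))%180),1)
E
python3 - <<'E'
from h import *
np.set_printoptions(suppress=True,precision=1)
im=viewer.capture('top')
for n,b in dict(spA=(278,255,318,332),fA=(343,230,377,305),fB=(378,226,408,302),fC=(407,246,432,325),spB=(437,235,470,310),tin=(290,190,325,225)).items():
    print(n,*item(im,b,z=28 if n=='tin' else 5))
print('handle',tri((207,279),(442,224)))
for c in ((146,222),(231,232),(213,328),(126,315)): print(w('top',*c,64))
for a,b in (((146,222),(511,299)),((231,232),(420,288))): print(tri(a,b))
for nm,u,z in (('mug',(205,163),75),('jar',(357,158),75)): print(nm,w('top',*u,z))
E
cat > crop.py <<'E'
import sys; from h import *
n,u0,v0,u1,v1,out=sys.argv[1],*map(int,sys.argv[2:6]),sys.argv[6]
im=viewer.capture(n)[v0:v1,u0:u1,::-1]; f=min(800/im.shape[1],600/im.shape[0]); cv2.imwrite('pics/'+out,cv2.resize(im,None,fx=f,fy=f,interpolation=cv2.INTER_CUBIC)); print(f)
E
python3 crop.py scene 390 180 540 310 s1.png
```

```text
spA [440.   -6.3] [ 18.7 111.2] 165.3
fA [ 497.2 -159.1] [ 17.3 109.9] 164.1
fB [ 503.4 -236.4] [ 17.7 105.7] 166.5
fC [ 492.5 -309.8] [ 20.7 113.8] 167.1
spB [ 524.5 -378.5] [108.4  17.3] 11.2
tin [660.8 -62.5] [45.7 64.6] 160.4
handle (array([501.2, 175.5, 108.5]), np.float64(6.454654761589487))
[635.3 324.3  64. ]
[606.8 128.2  64. ]
[391.1 170.8  64. ]
[424.7 368.6  64. ]
(array([639.4, 339.5,  31.9]), np.float64(4.8318908922524235))
(array([612.8, 143.4,   0.3]), np.float64(3.2848445706152374))
mug [766.4 184.3  75. ]
jar [ 767.2 -164.3   75. ]
4.615384615384615
```

View pics/s1.png

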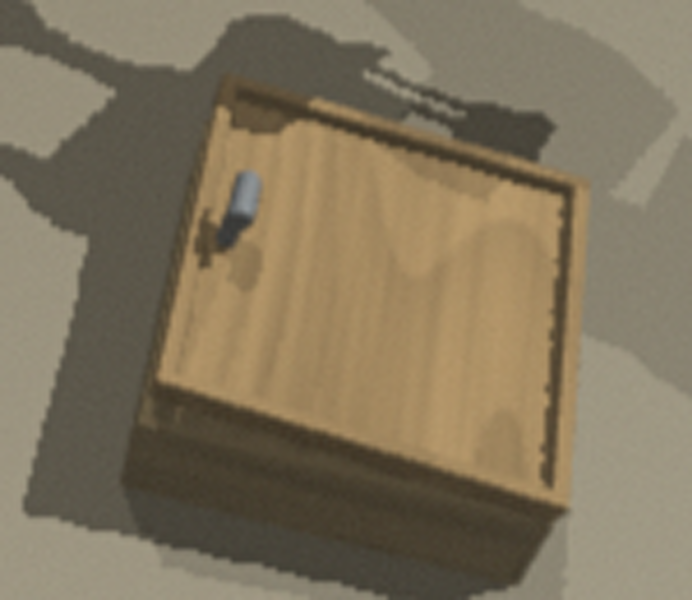

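The scene crop shows the flap slightly ajar. Its corners in full-image pixels are free-far (424,263), hinge-far (511,290), free-near (439,196) and hinge-near (517,220), and the crossbar is around (443,222). I'll take one top crop and then fit the pose.

```bash
python3 crop.py top 110 200 250 340 t1.png
```

```text
4.285714285714286
```

View pics/t1.png

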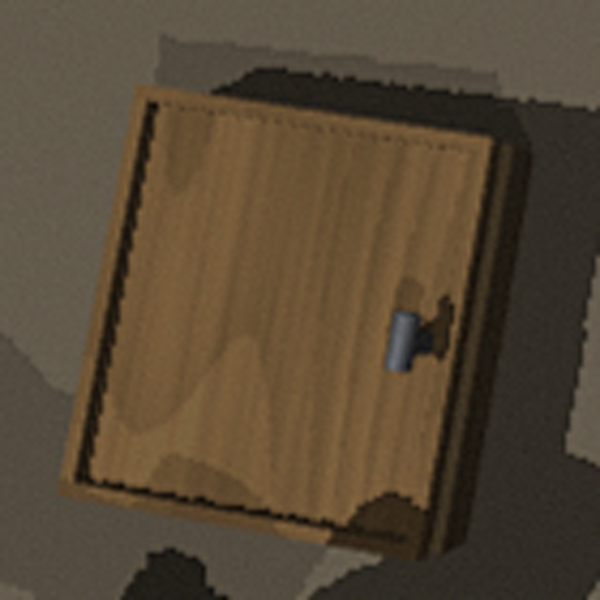

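```bash
cat > fit.py <<'E'
from h import *
from scipy.optimize import least_squares
np.set_printoptions(suppress=True,precision=1)
def fl(d,y,h,q):  # box frame point from flap coords
    x,y_,yaw,a=q
    p=np.array([100-d*np.cos(a)+h*np.sin(a)*1.0, y, 55+d*np.sin(a)+h*np.cos(a)])
    return bx(p,q)
def bx(p,q):
    c,s=np.cos(q[2]),np.sin(q[2]); return np.array([q[0]+c*p[0]-s*p[1],q[1]+s*p[0]+c*p[1],p[2]])
E
python3 - <<'E'
from fit import *
obs=[('top',(142,220.3),(0,-110,17)),('top',(225.5,231.5),(200,-110,17)),('top',(208,330.2),(200,110,17)),('top',(124.5,314.8),(0,110,17)),
('top',(203.8,279.6),(180,0,43)),('scene',(442.7,222.9),(180,0,43)),
('scene',(424,263.4),(200,-110,17)),('scene',(511.3,290.5),(0,-110,17)),('scene',(438.8,196.3),(200,110,17)),('scene',(517.4,219.7),(0,110,17))]
bo=[('scene',(417.1,285.1),(-100,-110,0)),('scene',(502.7,306.8),(100,-110,0))]
f=lambda q: np.concatenate([px(n,fl(*p,q))-u for n,u,p in obs]+[px(n,bx(p,q))-u for n,u,p in bo])
r=least_squares(f,[510,240,1.57,0.1],loss='soft_l1')
print(r.x.round(3), f(r.x).reshape(-1,2))
q=r.x; np.save('box.npy',q)
print('handle',fl(180,0,39,q),'hinge',bx([100,0,55],q),'near',bx([0,53.5,6],q),'far',bx([0,-53.5,6],q))
# cutlery by colour/edge: clicked ends in full top picture
for n,a,b in (('spA',(290,324),(302,264)),('fA',(353,298),(367,238)),('fB',(387,294),(398,234)),('fC',(424,255),(416,316)),('spB',(445,242),(459,302))):
    A,B=w('top',*a,5),w('top',*b,5); d=B-A; print(n,(A+B)[:2]/2,np.linalg.norm(d),np.degrees(np.arctan2(d[1],d[0])))
E
```

```text
[515.2 252.9   1.4   0.1] [[-0.9 -1.4]
 [-0.6  0.2]
 [-0.5 -0. ]
 [-1.8  0.2]
 [-0.2 -0.6]
 [-0.4  0.1]
 [-1.1 -0.3]
 [ 1.5 -0.6]
 [-1.1  0.2]
 [-0.1 -1.1]
 [-1.6 -0.1]
 [-1.   0.1]]
handle [501.3 178.1 109. ] hinge [533.5 351.2  55. ] near [462.6 262.6   6. ] far [567.8 243.1   6. ]
spA [460.6 -13.1] 144.293142718361 -12.608811693444721
fA [ 518.2 -166.9] 146.49804512782285 -14.982914663840532
fB [ 525.7 -244.4] 145.1313329325631 -12.542229198336514
fC [ 473.3 -307.3] 145.1145852225992 170.06662285003011
spB [ 503.2 -383.9] 144.72886101110493 -169.63467234425207
```

The fit is consistent, with residuals of about 1 px. The handle is at about (501,178,109), ajar by roughly 0.085 rad. I'll move above the handle with the fingers closing along the box's y axis.

```bash
python3 -c "
import numpy as np; q=np.load('box.npy'); print(q, np.degrees(q[2]))"
python3 -m creep '0.022 -0.024 0 0 0 -0.107 100;0.022 -0.024 0 0 0 -0.107 100;0.022 -0.024 0 0 0 -0.107 100;0.022 -0.024 0 0 0 -0.107 100;0.022 -0.024 0 0 0 -0.107 100;0.022 -0.024 0 0 0 -0.107 100;0.022 -0.024 0 0 0 -0.107 100;0.022 -0.024 0 0 0 -0.107 100'
python3 -m creep '0.022 -0.024 -0.01 0 0 -0.107 100;0.022 -0.024 -0.01 0 0 -0.107 100;0.022 -0.024 -0.01 0 0 -0.107 100;0.022 -0.024 -0.01 0 0 -0.107 100;0 0 0 0 0 0 100;0 0 0 0 0 0 100'
```

```text
[5.15224214e+02 2.52858889e+02 1.38718202e+00 8.43668074e-02] 79.47967508703996
time: 0.92
tool_pos: [414.9, 274.6, 292.3]
tcp_rot: [3.141, -0.0, 1.81]
contact_force: [0.5, 1.5, 0.2]
grip_width: 91.7
finger_force: 0.0
time: 1.42
tool_pos: [502.6, 178.6, 251.3]
tcp_rot: [-3.14, 0.001, 1.385]
contact_force: [0.0, 0.4, 0.9]
grip_width: 91.8
finger_force: 0.0
```

```bash
python3 -m creep '0 0 -0.032 0 0 0 100;0 0 -0.032 0 0 0 100;0 0 -0.031 0 0 0 100;0 0 0 0 0 0 100;0 0 0 0 0 0 0;0 0 0 0 0 0 0;0 0 0 0 0 0 0;0 0 0 0 0 0 0'
python3 -m creep '0 0 0 0 0 0 0;0 0 0 0 0 0 0;0 0 0 0 0 0 0;0 0 0 0 0 0 0'
python3 - <<'E'
from fit import *
q=np.load('box.npy'); p0=fl(180,0,39,q)
for a in np.arange(0.0844,1.80,0.15):
    q2=q.copy(); q2[3]=a; p=fl(180,0,39,q2); print(round(a,3),p-p0); p0=p
E
```

```text
time: 2.08
tool_pos: [502.9, 180.4, 159.3]
tcp_rot: [3.138, -0.001, 1.387]
contact_force: [-0.8, -1.2, 0.5]
grip_width: 69.8
finger_force: 0.0
time: 2.42
tool_pos: [502.2, 179.9, 157.5]
tcp_rot: [3.141, -0.0, 1.387]
contact_force: [0.4, -0.3, -0.9]
grip_width: 43.1
finger_force: 0.0
0.084 [0. 0. 0.]
0.234 [ 1.8  9.9 25.7]
0.384 [ 2.5 13.5 23.9]
0.534 [ 3.1 16.9 21.6]
0.684 [ 3.7 19.9 18.8]
0.834 [ 4.2 22.4 15.5]
0.984 [ 4.5 24.5 12. ]
1.134 [ 4.8 25.9  8.1]
1.284 [ 5.  26.8  4.1]
1.434 [ 5.  27.1 -0.1]
1.584 [ 5.  26.8 -4.2]
1.734 [ 4.8 25.9 -8.2]
```

```bash
python3 -m creep '0 0 0 0 0 0 0;0 0 0 0 0 0 0;0 0 0 0 0 0 0;0 0 0 0 0 0 0'
python3 -m creep '0.0009 0.005 0.0129 0 0 0 0;0.0009 0.005 0.0129 0 0 0 0;0.0012 0.0068 0.012 0 0 0 0;0.0012 0.0068 0.012 0 0 0 0;0 0 0 0 0 0 0'
```

```text
time: 2.75
tool_pos: [502.7, 179.8, 157.3]
tcp_rot: [3.14, -0.0, 1.387]
contact_force: [2.3, -0.7, -1.1]
grip_width: 29.9
finger_force: 30.0
time: 3.17
tool_pos: [507.4, 205.2, 208.5]
tcp_rot: [3.139, -0.003, 1.387]
contact_force: [5.2, 2.9, -1.7]
grip_width: 29.7
finger_force: 30.0
```

Gripped at 29.9 mm and following the arc.

```bash
python3 -m creep '0.0015 0.0085 0.0108 0 0 0 0;0.0015 0.0085 0.0108 0 0 0 0;0.0018 0.01 0.0094 0 0 0 0;0.0018 0.01 0.0094 0 0 0 0;0.0021 0.0112 0.0078 0 0 0 0;0.0021 0.0112 0.0078 0 0 0 0;0.0022 0.0122 0.006 0 0 0 0;0.0022 0.0122 0.006 0 0 0 0'
python3 -m creep '0.0024 0.013 0.004 0 0 0 0;0.0024 0.013 0.004 0 0 0 0;0.0025 0.0134 0.002 0 0 0 0;0.0025 0.0134 0.002 0 0 0 0;0.0025 0.0135 0 0 0 0 0;0.0025 0.0135 0 0 0 0 0;0.0025 0.0134 -0.0021 0 0 0 0;0.0025 0.0134 -0.0021 0 0 0 0'
python3 -m creep '0.0024 0.013 -0.0041 0 0 0 0;0.0024 0.013 -0.0041 0 0 0 0;0 0 0 0 0 0 0;0 0 0 0 0 0 0;0 0 0 0 0 0 0'
python3 crop.py scene 300 0 640 320 s2.png
```

```text
time: 3.83
tool_pos: [522.6, 287.0, 273.4]
tcp_rot: [3.141, 0.002, 1.386]
contact_force: [10.5, -1.1, -17.1]
grip_width: 29.7
finger_force: 30.0
time: 4.5
tool_pos: [542.4, 392.7, 281.7]
tcp_rot: [3.141, 0.004, 1.386]
contact_force: [6.1, -6.4, -6.2]
grip_width: 29.6
finger_force: 30.0
time: 4.92
tool_pos: [547.4, 419.4, 273.5]
tcp_rot: [3.14, 0.001, 1.386]
contact_force: [6.9, -0.5, -2.3]
grip_width: 29.4
finger_force: 30.0
1.875
```

View pics/s2.png

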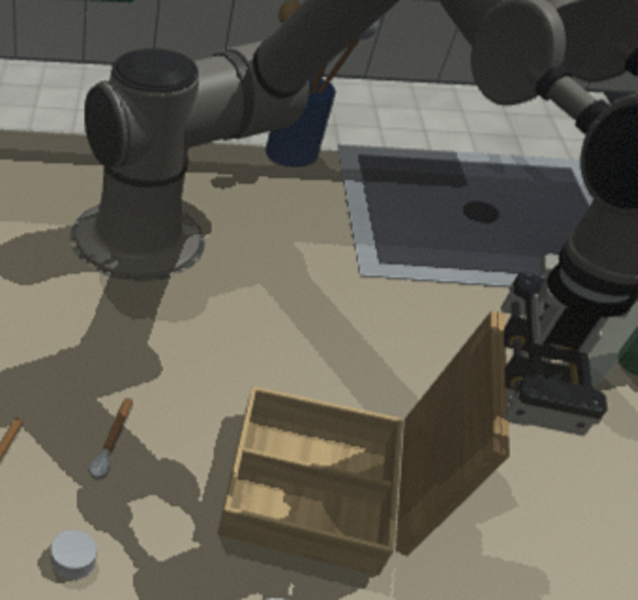

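The flap stands open past upright (about 1.73 rad), the compartments are exposed, and it's in the gripper at the right. I'll release it, lift clear, and go above spoon A at (461,-13).

```bash
python3 -m creep '0 0 0 0 0 0 60;0 0 0 0 0 0 60;0 0 0 0 0 0 60;0 0 0 0 0 0 60;0 0 0.03 0 0 0 60;0 0 0.03 0 0 0 60;0 0 0.03 0 0 0 60'
python3 -m creep '-0.0067 -0.0333 0 0 0 0.118 45;-0.0067 -0.0333 0 0 0 0.118 45;-0.0067 -0.0333 0 0 0 0.118 45;-0.0067 -0.0333 0 0 0 0.118 45;-0.0067 -0.0333 0 0 0 0.118 45;-0.0067 -0.0333 -0.024 0 0 0.118 45;-0.0067 -0.0333 -0.024 0 0 0.118 45;-0.0067 -0.0333 -0.024 0 0 0.118 45'
python3 -m creep '-0.0067 -0.0333 -0.024 0 0 0.118 45;-0.0067 -0.0333 -0.024 0 0 0.118 45;-0.0067 -0.0333 -0.024 0 0 0.118 45;-0.0067 -0.0333 -0.024 0 0 0.118 45;-0.0067 -0.0333 -0.024 0 0 0.118 45;0 0 -0.03 0 0 0 45;0 0 0 0 0 0 45;0 0 0 0 0 0 45'
```

```text
time: 5.55
tool_pos: [545.6, 419.9, 365.5]
tcp_rot: [-3.14, 0.001, 1.387]
contact_force: [0.8, -0.1, 1.2]
grip_width: 55.2
finger_force: 0.0
time: 6.22
tool_pos: [491.6, 152.3, 292.5]
tcp_rot: [3.14, 0.001, 2.337]
contact_force: [1.3, -0.1, -0.8]
grip_width: 41.0
finger_force: 0.0
time: 6.88
tool_pos: [459.5, -8.8, 145.2]
tcp_rot: [3.141, -0.003, 2.904]
contact_force: [0.3, 0.8, 0.4]
grip_width: 41.6
finger_force: 0.0
```

```bash
python3 -m creep '0 -0.0015 -0.026 0 0 0.017 45;0 -0.0015 -0.026 0 0 0 45;0 0 -0.025 0 0 0 45;0 0 0 0 0 0 45;0 0 0 0 0 0 0;0 0 0 0 0 0 0;0 0 0 0 0 0 0;0 0 0 0 0 0 0'
python3 -m creep '0 0 0 0 0 0 0;0 0 0 0 0 0 0;0 0 0.03 0 0 0 0;0 0 0.03 0 0 0 0;0 0 0.03 0 0 0 0;0 0 0 0 0 0 0'
```

```text
time: 7.55
tool_pos: [461.1, -11.9, 70.2]
tcp_rot: [3.141, 0.003, 2.924]
contact_force: [0.5, -0.5, 0.1]
grip_width: 19.1
finger_force: 0.0
time: 8.05
tool_pos: [462.6, -12.4, 163.6]
tcp_rot: [3.141, 0.009, 2.923]
contact_force: [1.7, -0.7, 0.7]
grip_width: 12.4
finger_force: 30.0
```

```bash
python3 -m creep '-0.001 0.0213 0 0 0 -0.118 0;-0.001 0.0213 0 0 0 -0.118 0;-0.001 0.0213 0 0 0 -0.118 0;-0.001 0.0213 0 0 0 -0.118 0;-0.001 0.0213 0 0 0 -0.118 0;-0.001 0.0213 0 0 0 -0.118 0;-0.001 0.0213 0 0 0 -0.118 0;-0.001 0.0213 0 0 0 -0.118 0'
python3 -m creep '-0.001 0.0213 0 0 0 -0.118 0;-0.001 0.0213 0 0 0 -0.118 0;-0.001 0.0213 0 0 0 -0.118 0;-0.001 0.0213 0 0 0 -0.118 0;-0.001 0.0213 0 0 0 -0.118 0;0 0 0 0 0 0 0;0 0 0 0 0 0 0'
```

```text
time: 8.72
tool_pos: [451.7, 159.4, 158.3]
tcp_rot: [-3.141, -0.0, 1.973]
contact_force: [-0.1, 0.6, -0.1]
grip_width: 12.2
finger_force: 30.0
time: 9.3
tool_pos: [446.6, 265.5, 158.2]
tcp_rot: [-3.141, 0.001, 1.393]
contact_force: [-0.5, 0.2, -1.1]
grip_width: 12.7
finger_force: 30.0
```

```bash
python3 -m creep '0.001 0 -0.027 0 0 0 0;0.001 0 -0.027 0 0 0 0;0 0 -0.026 0 0 0 0;0 0 0 0 0 0 0;0 0 0 0 0 0 0;0 0 0 0 0 0 22;0 0 0 0 0 0 22;0 0 0 0 0 0 22'
python3 -m creep '0 0 0.03 0 0 0 22;0 0 0.03 0 0 0 22;0 0 0.03 0 0 0 22;0 0 0 0 0 0 45'
python3 crop.py top 100 100 500 400 t2.png
```

```text
time: 9.97
tool_pos: [449.6, 264.9, 79.8]
tcp_rot: [3.14, -0.001, 1.389]
contact_force: [0.4, -0.3, 0.2]
grip_width: 19.7
finger_force: 0.0
time: 10.3
tool_pos: [451.6, 266.0, 174.9]
tcp_rot: [3.132, -0.006, 1.39]
contact_force: [1.3, 1.0, -0.7]
grip_width: 23.5
finger_force: 0.0
2.0
```

View pics/t2.png

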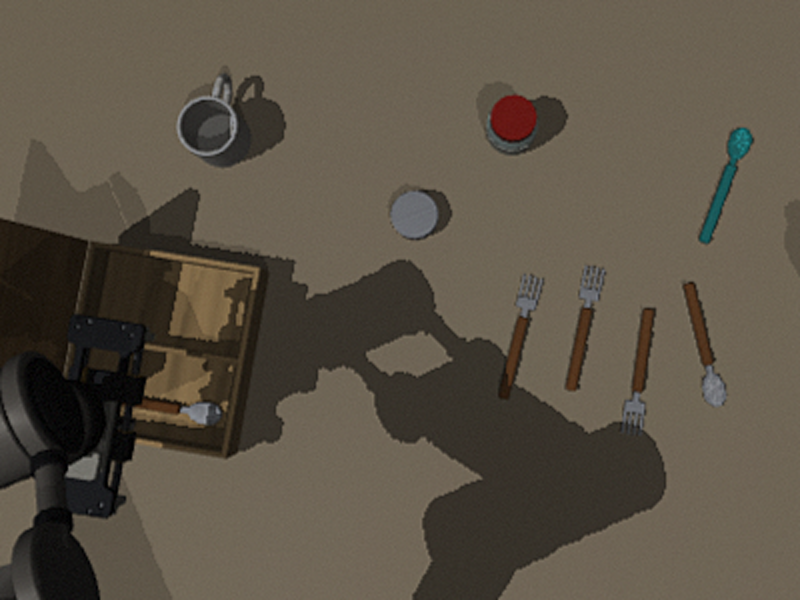

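Spoon A lies in the near compartment. Next is fork A at (517,-166).

```bash
python3 -m creep '0.0052 -0.0331 0 0 0 0.114 45;0.0052 -0.0331 0 0 0 0.114 45;0.0052 -0.0331 0 0 0 0.114 45;0.0052 -0.0331 0 0 0 0.114 45;0.0052 -0.0331 0 0 0 0.114 45;0.0052 -0.0331 0 0 0 0.114 45;0.0052 -0.0331 0 0 0 0.114 45;0.0052 -0.0331 0 0 0 0.114 45'
python3 -m creep '0.0052 -0.0331 -0.012 0 0 0.114 45;0.0052 -0.0331 -0.012 0 0 0.114 45;0.0052 -0.0331 -0.012 0 0 0.114 45;0.0052 -0.0331 -0.012 0 0 0.114 45;0.0052 -0.0331 -0.012 0 0 0.114 45;0 0 0 0 0 0 45;0 0 0 0 0 0 45'
```

```text
time: 11.02
tool_pos: [490.2, -1.3, 168.2]
tcp_rot: [-3.141, -0.001, 2.307]
contact_force: [0.8, -0.1, -0.0]
grip_width: 41.5
finger_force: 0.0
time: 11.6
tool_pos: [515.9, -166.6, 107.3]
tcp_rot: [3.141, -0.002, 2.867]
contact_force: [0.6, 0.5, -0.2]
grip_width: 41.5
finger_force: 0.0
```

```bash
python3 -m creep '0.001 0 -0.02 0 0 0 45;0 0 -0.019 0 0 0 45;0 0 0 0 0 0 45;0 0 0 0 0 0 0;0 0 0 0 0 0 0;0 0 0 0 0 0 0;0 0 0 0 0 0 0;0 0 0 0 0 0 0'
python3 -m creep '0 0 0 0 0 0 0;0 0 0.03 0 0 0 0;0 0 0.03 0 0 0 0;0 0 0.03 0 0 0 0;0 0 0 0 0 0 0'
```

```text
time: 12.27
tool_pos: [518.1, -165.3, 70.5]
tcp_rot: [-3.142, 0.002, 2.871]
contact_force: [0.5, -0.1, 3.7]
grip_width: 12.5
finger_force: 17.8
time: 12.68
tool_pos: [520.1, -166.5, 165.2]
tcp_rot: [-3.14, 0.01, 2.871]
contact_force: [1.4, 0.1, 0.6]
grip_width: 12.4
finger_force: 30.0
```

```bash
python3 -m creep '0.0049 0.0313 0 0 0 -0.114 0;0.0049 0.0313 0 0 0 -0.114 0;0.0049 0.0313 0 0 0 -0.114 0;0.0049 0.0313 0 0 0 -0.114 0;0.0049 0.0313 0 0 0 -0.114 0;0.0049 0.0313 0 0 0 -0.114 0;0.0049 0.0313 0 0 0 -0.114 0;0.0049 0.0313 0 0 0 -0.114 0'
python3 -m creep '0.0049 0.0313 0 0 0 -0.114 0;0.0049 0.0313 0 0 0 -0.114 0;0.0049 0.0313 0 0 0 -0.114 0;0.0049 0.0313 0 0 0 -0.114 0;0.0049 0.0313 0 0 0 -0.114 0;0 0 0 0 0 0 0;0 0 0 0 0 0 0'
```

```text
time: 13.35
tool_pos: [556.6, 86.6, 159.1]
tcp_rot: [-3.141, -0.0, 1.953]
contact_force: [0.7, -0.9, -1.3]
grip_width: 12.1
finger_force: 30.0
time: 13.93
tool_pos: [580.8, 243.1, 158.6]
tcp_rot: [-3.141, 0.001, 1.393]
contact_force: [-0.8, -0.6, -0.2]
grip_width: 12.3
finger_force: 30.0
```

```bash
python3 -m creep '0 0 -0.027 0 0 0 0;0 0 -0.027 0 0 0 0;0 0 -0.026 0 0 0 0;0 0 0 0 0 0 0;0 0 0 0 0 0 0;0 0 0 0 0 0 22;0 0 0 0 0 0 22;0 0 0 0 0 0 22'
python3 -m creep '0 0 0.03 0 0 0 22;0 0 0.03 0 0 0 22;0 0 0.03 0 0 0 22;-0.004 -0.0347 0 0 0 0.109 45;-0.004 -0.0347 0 0 0 0.109 45;-0.004 -0.0347 0 0 0 0.109 45;-0.004 -0.0347 0 0 0 0.109 45;-0.004 -0.0347 0 0 0 0.109 45'
python3 -m creep '-0.004 -0.0347 0 0 0 0.109 45;-0.004 -0.0347 0 0 0 0.109 45;-0.004 -0.0347 0 0 0 0.109 45;-0.004 -0.0347 0 0 0 0.109 45;-0.004 -0.0347 -0.012 0 0 0.109 45;-0.004 -0.0347 -0.012 0 0 0.109 45;-0.004 -0.0347 -0.012 0 0 0.109 45;-0.004 -0.0347 -0.012 0 0 0.109 45'
python3 -m creep '-0.004 -0.0347 -0.012 0 0 0.109 45;0 0 0 0 0 0 45;0 0 0 0 0 0 45'
```

```text
time: 14.6
tool_pos: [581.7, 241.3, 80.6]
tcp_rot: [3.14, -0.001, 1.389]
contact_force: [0.1, 1.1, 0.6]
grip_width: 19.9
finger_force: 0.0
time: 15.27
tool_pos: [561.0, 66.7, 170.5]
tcp_rot: [3.14, 0.001, 1.94]
contact_force: [0.1, -0.2, -0.4]
grip_width: 41.1
finger_force: 0.0
time: 15.93
tool_pos: [529.1, -211.3, 122.0]
tcp_rot: [-3.141, 0.002, 2.812]
contact_force: [0.8, 0.3, 0.4]
grip_width: 41.1
finger_force: 0.0
time: 16.18
tool_pos: [524.7, -245.9, 109.4]
tcp_rot: [3.141, -0.0, 2.911]
contact_force: [-0.1, 0.4, -0.1]
grip_width: 41.0
finger_force: 0.0
```

```bash
python3 -m creep '0 0.002 -0.021 0 0 0 45;0 0 -0.02 0 0 0 45;0 0 0 0 0 0 45;0 0 0 0 0 0 0;0 0 0 0 0 0 0;0 0 0 0 0 0 0;0 0 0 0 0 0 0;0 0 0 0 0 0 0'
python3 -m creep '0 0 0 0 0 0 0;0 0 0.03 0 0 0 0;0 0 0.03 0 0 0 0;0 0 0.03 0 0 0 0;0 0 0 0 0 0 0'
```

```text
time: 16.85
tool_pos: [525.7, -242.2, 69.5]
tcp_rot: [-3.141, 0.001, 2.915]
contact_force: [0.1, 1.4, 4.3]
grip_width: 12.3
finger_force: 20.0
time: 17.27
tool_pos: [527.7, -243.7, 164.6]
tcp_rot: [-3.138, 0.01, 2.915]
contact_force: [0.3, -0.4, -0.2]
grip_width: 12.3
finger_force: 30.0
```

```bash
python3 -m creep '0.0021 0.0349 0 0 0 -0.109 0;0.0021 0.0349 0 0 0 -0.109 0;0.0021 0.0349 0 0 0 -0.109 0;0.0021 0.0349 0 0 0 -0.109 0;0.0021 0.0349 0 0 0 -0.109 0;0.0021 0.0349 0 0 0 -0.109 0;0.0021 0.0349 0 0 0 -0.109 0;0.0021 0.0349 0 0 0 -0.109 0'
python3 -m creep '0.0021 0.0349 0 0 0 -0.109 0;0.0021 0.0349 0 0 0 -0.109 0;0.0021 0.0349 0 0 0 -0.109 0;0.0021 0.0349 0 0 0 -0.109 0;0.0021 0.0349 0 0 0 -0.109 0;0.0021 0.0349 0 0 0 -0.109 0;0 0 0 0 0 0 0;0 0 0 0 0 0 0'
```

```text
time: 17.93
tool_pos: [541.9, 38.6, 158.3]
tcp_rot: [-3.141, -0.0, 2.037]
contact_force: [0.5, 0.5, -0.6]
grip_width: 12.2
finger_force: 30.0
time: 18.6
tool_pos: [554.2, 248.0, 157.9]
tcp_rot: [-3.141, 0.0, 1.393]
contact_force: [0.3, -0.2, -0.2]
grip_width: 12.5
finger_force: 30.0
```

```bash
python3 -m creep '0 -0.001 -0.024 0 0 0 0;0 0 -0.023 0 0 0 0;0 0 -0.023 0 0 0 0;0 0 0 0 0 0 0;0 0 0 0 0 0 0;0 0 0 0 0 0 22;0 0 0 0 0 0 22;0 0 0 0 0 0 22'
python3 -m creep '0 0 0.03 0 0 0 22;0 0 0.03 0 0 0 22;0 0 0.03 0 0 0 22;-0.0053 -0.0368 0 0 0 0.1035 45;-0.0053 -0.0368 0 0 0 0.1035 45;-0.0053 -0.0368 0 0 0 0.1035 45;-0.0053 -0.0368 0 0 0 0.1035 45'
python3 -m creep '-0.0053 -0.0368 0 0 0 0.1035 45;-0.0053 -0.0368 0 0 0 0.1035 45;-0.0053 -0.0368 0 0 0 0.1035 45;-0.0053 -0.0368 0 0 0 0.1035 45;-0.0053 -0.0368 0 0 0 0.1035 45;-0.0053 -0.0368 -0.012 0 0 0.1035 45;-0.0053 -0.0368 -0.012 0 0 0.1035 45;-0.0053 -0.0368 -0.012 0 0 0.1035 45'
python3 -m creep '-0.0053 -0.0368 -0.012 0 0 0.1035 45;-0.0053 -0.0368 -0.012 0 0 0.1035 45;-0.0053 -0.0368 -0.012 0 0 0.1035 45;0 0 0 0 0 0 45;0 0 0 0 0 0 45'
python3 -c "
from h import *
cv2.imwrite('pics/t3.png',viewer.capture('top')[...,::-1])"
```

```text
time: 19.27
tool_pos: [555.7, 245.4, 90.2]
tcp_rot: [3.139, -0.001, 1.389]
contact_force: [0.5, -0.0, -0.2]
grip_width: 19.9
finger_force: 0.0
time: 19.85
tool_pos: [533.3, 97.0, 180.0]
tcp_rot: [3.139, 0.001, 1.809]
contact_force: [1.3, -0.9, 0.0]
grip_width: 39.9
finger_force: 0.0
time: 20.52
tool_pos: [491.1, -198.2, 143.6]
tcp_rot: [3.142, 0.003, 2.636]
contact_force: [1.3, -0.4, 0.0]
grip_width: 41.5
finger_force: 0.0
time: 20.93
tool_pos: [474.7, -308.4, 106.7]
tcp_rot: [-3.142, 0.0, 2.937]
contact_force: [0.2, 0.3, 0.0]
grip_width: 41.7
finger_force: 0.0
```

View pics/t3.png

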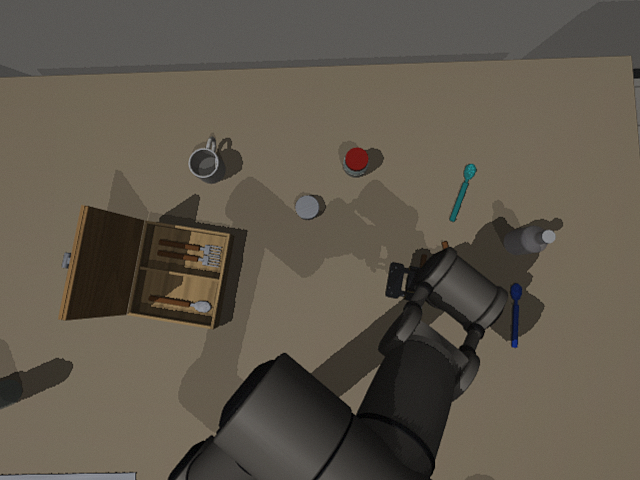

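Two forks are in the far compartment around (190,250), the spoon is in the near one at (180,302), and the tin is unmoved at (307,207). Now fork C.

```bash
python3 -m creep '0 0.0015 -0.02 0 0 0 45;0 0 -0.019 0 0 0 45;0 0 0 0 0 0 45;0 0 0 0 0 0 0;0 0 0 0 0 0 0;0 0 0 0 0 0 0;0 0 0 0 0 0 0;0 0 0 0 0 0 0'
python3 -m creep '0 0 0 0 0 0 0;0 0 0.03 0 0 0 0;0 0 0.03 0 0 0 0;0 0 0.03 0 0 0 0;0 0 0 0 0 0 0'
python3 -m creep '0.0062 0.0367 0 0 0 -0.1035 0;0.0062 0.0367 0 0 0 -0.1035 0;0.0062 0.0367 0 0 0 -0.1035 0;0.0062 0.0367 0 0 0 -0.1035 0;0.0062 0.0367 0 0 0 -0.1035 0;0.0062 0.0367 0 0 0 -0.1035 0;0.0062 0.0367 0 0 0 -0.1035 0;0.0062 0.0367 0 0 0 -0.1035 0'
python3 -m creep '0.0062 0.0367 0 0 0 -0.1035 0;0.0062 0.0367 0 0 0 -0.1035 0;0.0062 0.0367 0 0 0 -0.1035 0;0.0062 0.0367 0 0 0 -0.1035 0;0.0062 0.0367 0 0 0 -0.1035 0;0.0062 0.0367 0 0 0 -0.1035 0;0.0062 0.0367 0 0 0 -0.1035 0;0 0 0 0 0 0 0'
python3 -m creep '0 0 0 0 0 0 0'
```

```text
time: 21.65
tool_pos: [475.5, -305.1, 68.2]
tcp_rot: [-3.141, 0.001, 2.942]
contact_force: [-0.2, -0.6, 4.2]
grip_width: 12.4
finger_force: 22.7
time: 22.07
tool_pos: [477.3, -306.9, 163.3]
tcp_rot: [-3.137, 0.009, 2.941]
contact_force: [0.2, -1.6, -0.1]
grip_width: 13.0
finger_force: 30.0
time: 22.73
tool_pos: [524.7, -9.8, 157.3]
tcp_rot: [-3.141, -0.0, 2.108]
contact_force: [1.5, -0.6, -0.1]
grip_width: 12.5
finger_force: 30.0
time: 23.4
tool_pos: [568.3, 251.4, 157.2]
tcp_rot: [3.14, -0.003, 1.387]
contact_force: [-0.0, -0.6, 0.1]
grip_width: 12.6
finger_force: 30.0
time: 23.48
tool_pos: [567.8, 247.1, 156.8]
tcp_rot: [-3.141, 0.0, 1.393]
contact_force: [-0.4, -0.5, -1.0]
grip_width: 12.9
finger_force: 30.0
```

```bash
python3 -m creep '0 -0.002 -0.021 0 0 0 0;0 0 -0.021 0 0 0 0;0 0 -0.02 0 0 0 0;0 0 0 0 0 0 0;0 0 0 0 0 0 0;0 0 0 0 0 0 22;0 0 0 0 0 0 22;0 0 0 0 0 0 22'
python3 -m creep '0 0 0.03 0 0 0 22;0 0 0.03 0 0 0 22;0 0 0.03 0 0 0 22;-0.0038 -0.0369 0 0 0 -0.0706 45;-0.0038 -0.0369 0 0 0 -0.0706 45;-0.0038 -0.0369 0 0 0 -0.0706 45;-0.0038 -0.0369 0 0 0 -0.0706 45;-0.0038 -0.0369 0 0 0 -0.0706 45'
python3 -m creep '-0.0038 -0.0369 0 0 0 -0.0706 45;-0.0038 -0.0369 0 0 0 -0.0706 45;-0.0038 -0.0369 0 0 0 -0.0706 45;-0.0038 -0.0369 0 0 0 -0.0706 45;-0.0038 -0.0369 0 0 0 -0.0706 45;-0.0038 -0.0369 0 0 0 -0.0706 45;-0.0038 -0.0369 -0.013 0 0 -0.0706 45;-0.0038 -0.0369 -0.013 0 0 -0.0706 45'
python3 -m creep '-0.0038 -0.0369 -0.013 0 0 -0.0706 45;-0.0038 -0.0369 -0.013 0 0 -0.0706 45;-0.0038 -0.0369 -0.013 0 0 -0.0706 45;-0.0038 -0.0369 -0.013 0 0 -0.0706 45;0 0 0 0 0 0 45;0 0 0 0 0 0 45;0 0 0 0 0 0 45'
```

```text
time: 24.15
tool_pos: [569.0, 243.3, 97.1]
tcp_rot: [3.139, -0.001, 1.389]
contact_force: [-0.3, 1.0, -0.0]
grip_width: 20.0
finger_force: 0.0
time: 24.82
tool_pos: [549.0, 57.4, 186.8]
tcp_rot: [3.14, -0.001, 1.033]
contact_force: [1.6, -0.7, 0.2]
grip_width: 41.0
finger_force: 0.0
time: 25.48
tool_pos: [519.1, -238.5, 161.2]
tcp_rot: [3.138, -0.002, 0.468]
contact_force: [0.8, -0.0, -0.7]
grip_width: 41.1
finger_force: 0.0
time: 26.07
tool_pos: [503.7, -383.6, 108.1]
tcp_rot: [3.142, -0.0, 0.189]
contact_force: [1.1, 0.4, -1.1]
grip_width: 41.8
finger_force: 0.0
```

```bash
python3 -m creep '0 0 -0.02 0 0 0 45;0 0 -0.02 0 0 0 45;0 0 0 0 0 0 45;0 0 0 0 0 0 0;0 0 0 0 0 0 0;0 0 0 0 0 0 0;0 0 0 0 0 0 0;0 0 0 0 0 0 0'
python3 -m creep '0 0 0 0 0 0 0;0 0 0.03 0 0 0 0;0 0 0.03 0 0 0 0;0 0 0.03 0 0 0 0;0 0 0 0 0 0 0'
python3 -m creep '-0.0017 0.0379 0 0 0 0.0706 0;-0.0017 0.0379 0 0 0 0.0706 0;-0.0017 0.0379 0 0 0 0.0706 0;-0.0017 0.0379 0 0 0 0.0706 0;-0.0017 0.0379 0 0 0 0.0706 0;-0.0017 0.0379 0 0 0 0.0706 0;-0.0017 0.0379 0 0 0 0.0706 0;-0.0017 0.0379 0 0 0 0.0706 0'
python3 -m creep '-0.0017 0.0379 0 0 0 0.0706 0;-0.0017 0.0379 0 0 0 0.0706 0;-0.0017 0.0379 0 0 0 0.0706 0;-0.0017 0.0379 0 0 0 0.0706 0;-0.0017 0.0379 0 0 0 0.0706 0;-0.0017 0.0379 0 0 0 0.0706 0;-0.0017 0.0379 0 0 0 0.0706 0;-0.0017 0.0379 0 0 0 0.0706 0'
python3 -m creep '-0.0017 0.0379 0 0 0 0.0706 0;0 0 0 0 0 0 0;0 0 0 0 0 0 0;0 0 0 0 0 0 0'
```

```text
time: 26.73
tool_pos: [503.9, -383.7, 68.2]
tcp_rot: [3.141, -0.0, 0.189]
contact_force: [0.2, -1.4, 3.2]
grip_width: 12.8
finger_force: 22.3
time: 27.15
tool_pos: [505.7, -385.9, 164.1]
tcp_rot: [3.132, -0.006, 0.189]
contact_force: [1.4, 0.3, 0.7]
grip_width: 12.2
finger_force: 30.0
time: 27.82
tool_pos: [489.5, -79.1, 157.4]
tcp_rot: [3.141, 0.0, 0.757]
contact_force: [1.0, 0.7, -0.4]
grip_width: 12.6
finger_force: 30.0
time: 28.48
tool_pos: [475.9, 224.3, 157.4]
tcp_rot: [3.141, 0.0, 1.322]
contact_force: [1.3, 0.6, -0.9]
grip_width: 12.7
finger_force: 30.0
time: 28.82
tool_pos: [474.5, 260.0, 157.1]
tcp_rot: [-3.141, 0.001, 1.389]
contact_force: [1.0, -0.5, -0.6]
grip_width: 12.6
finger_force: 30.0
```

Release it, lift, and move clear to look at the box from above.

```bash
python3 -m creep '0 0 -0.023 0 0 0 0;0 0 -0.023 0 0 0 0;0 0 -0.023 0 0 0 0;0 0 0 0 0 0 0;0 0 0 0 0 0 0;0 0 0 0 0 0 22;0 0 0 0 0 0 22;0 0 0 0 0 0 22'
python3 -m creep '0 0 0.03 0 0 0 22;0 0 0.03 0 0 0 22;0 0 0.03 0 0 0 22;0 -0.03 0.03 0 0 0 60;0 -0.03 0.03 0 0 0 60;0 -0.03 0.03 0 0 0 60;0 -0.03 0.03 0 0 0 60;0 -0.03 0.03 0 0 0 60'
python3 -m creep '0 -0.03 0.03 0 0 0 60;0 -0.03 0.03 0 0 0 60;0 -0.03 0 0 0 0 60;0 0 0 0 0 0 60'
python3 crop.py top 40 190 260 350 t4.png
```

```text
time: 29.48
tool_pos: [475.6, 260.4, 90.0]
tcp_rot: [3.139, -0.001, 1.389]
contact_force: [0.4, -0.0, 0.5]
grip_width: 19.9
finger_force: 0.0
time: 30.15
tool_pos: [474.1, 111.8, 328.5]
tcp_rot: [3.139, -0.0, 1.389]
contact_force: [1.6, -0.3, -0.4]
grip_width: 49.0
finger_force: 0.0
time: 30.48
tool_pos: [475.0, 20.1, 387.7]
tcp_rot: [3.135, 0.002, 1.385]
contact_force: [0.5, -0.4, -1.1]
grip_width: 55.2
finger_force: 0.0
3.6363636363636362
```

View pics/t4.png

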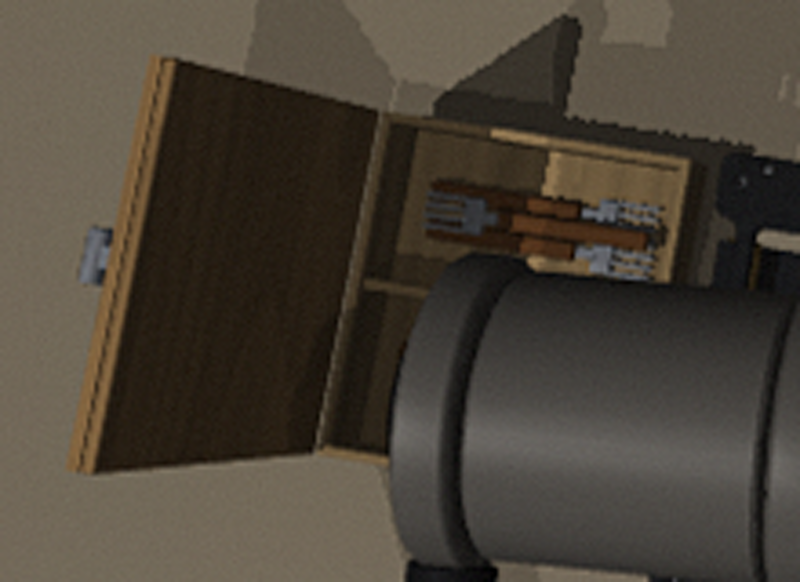

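The far compartment holds all three forks: two side by side with the third on top. I'll check the spoons from the scene camera while moving above the flap handle.

```bash
python3 crop.py scene 400 170 560 290 s3.png; python3 -m creep '0.006 0.0335 -0.002 0 0 0 60;0.006 0.0335 -0.002 0 0 0 60;0.006 0.0335 -0.002 0 0 0 60;0.006 0.0335 -0.002 0 0 0 60;0.006 0.0335 -0.002 0 0 0 60;0.006 0.0335 -0.002 0 0 0 60;0.006 0.0335 -0.002 0 0 0 60;0.006 0.0335 -0.002 0 0 0 60'
python3 -m creep '0.006 0.0335 -0.002 0 0 0 60;0.006 0.0335 -0.002 0 0 0 60;0.006 0.0335 -0.002 0 0 0 60;0.006 0.0335 -0.002 0 0 0 60;0 0 0 0 0 0 60;0 0 0 0 0 0 60;0 0 0 0 0 0 60'
```

```text
5.0
time: 31.25
tool_pos: [521.6, 295.4, 368.2]
tcp_rot: [-3.141, 0.0, 1.391]
contact_force: [-0.0, -0.4, 0.1]
grip_width: 54.9
finger_force: 0.0
time: 31.83
tool_pos: [545.8, 427.0, 360.0]
tcp_rot: [-3.141, 0.001, 1.391]
contact_force: [0.2, -0.5, -0.2]
grip_width: 55.0
finger_force: 0.0
```

View pics/s3.png

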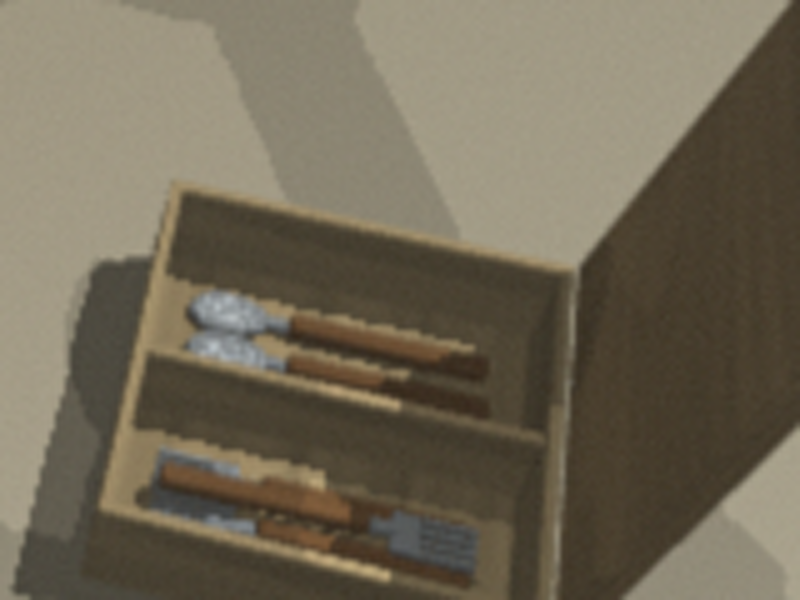

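All five pieces are placed correctly: two spoons near, three forks far. I'll regrip the flap handle.

```bash
python3 -m creep '0 -0.005 -0.001 0 0 0 60;0 0 -0.029 0 0 0 60;0 0 -0.028 0 0 0 60;0 0 -0.028 0 0 0 60;0 0 0 0 0 0 60;0 0 0 0 0 0 60;0 0 0 0 0 0 0;0 0 0 0 0 0 0'
python3 -m creep '0 0 0 0 0 0 0;0 0 0 0 0 0 0;0 0 0 0 0 0 0;0 0 0 0 0 0 0;0 0 0 0 0 0 0'
```

```text
time: 32.5
tool_pos: [547.6, 421.2, 277.9]
tcp_rot: [3.138, -0.003, 1.388]
contact_force: [0.5, 0.7, -0.4]
grip_width: 46.3
finger_force: 0.0
time: 32.92
tool_pos: [547.6, 421.2, 276.2]
tcp_rot: [3.138, -0.002, 1.389]
contact_force: [4.2, -0.2, 6.4]
grip_width: 29.3
finger_force: 30.0
```

```bash
python3 -m creep '-0.0024 -0.013 0.0041 0 0 0 0;-0.0024 -0.013 0.0041 0 0 0 0;-0.0025 -0.0134 0.0021 0 0 0 0;-0.0025 -0.0134 0.0021 0 0 0 0;-0.0025 -0.0135 0 0 0 0 0;-0.0025 -0.0135 0 0 0 0 0;-0.0025 -0.0134 -0.002 0 0 0 0;-0.0025 -0.0134 -0.002 0 0 0 0'
python3 -m creep '-0.0024 -0.013 -0.004 0 0 0 0;-0.0024 -0.013 -0.004 0 0 0 0;-0.0022 -0.0122 -0.006 0 0 0 0;-0.0022 -0.0122 -0.006 0 0 0 0;-0.0021 -0.0112 -0.0078 0 0 0 0;-0.0021 -0.0112 -0.0078 0 0 0 0;-0.0018 -0.01 -0.0094 0 0 0 0;-0.0018 -0.01 -0.0094 0 0 0 0'
python3 -m creep '-0.0015 -0.0085 -0.0108 0 0 0 0;-0.0015 -0.0085 -0.0108 0 0 0 0;-0.0012 -0.0068 -0.012 0 0 0 0;-0.0012 -0.0068 -0.012 0 0 0 0;-0.0009 -0.005 -0.0129 0 0 0 0;-0.0009 -0.005 -0.0129 0 0 0 0;0 0 0 0 0 0 0'
```

```text
time: 33.58
tool_pos: [527.7, 314.8, 284.5]
tcp_rot: [3.138, -0.004, 1.389]
contact_force: [5.0, 2.1, -0.6]
grip_width: 29.2
finger_force: 30.0
time: 34.25
tool_pos: [510.3, 221.2, 229.6]
tcp_rot: [3.139, -0.001, 1.389]
contact_force: [2.5, 1.4, 2.5]
grip_width: 29.9
finger_force: 30.0
time: 34.83
tool_pos: [502.8, 180.2, 155.6]
tcp_rot: [-3.141, 0.001, 1.388]
contact_force: [3.6, -3.1, -2.9]
grip_width: 29.6
finger_force: 30.0
```

```bash
python3 -m creep '-0.0002 -0.0014 -0.005 0 0 0 0;-0.0002 -0.0012 -0.005 0 0 0 0;-0.0002 -0.001 -0.005 0 0 0 0;0 0 -0.002 0 0 0 0;0 0 0 0 0 0 0;0 0 0 0 0 0 0'
python3 -m creep '0 0 -0.002 0 0 0 0;0 0 0 0 0 0 0;0 0 0 0 0 0 0'
```

```text
time: 35.33
tool_pos: [502.2, 177.1, 142.2]
tcp_rot: [3.14, 0.001, 1.39]
contact_force: [-3.8, -7.5, 18.3]
grip_width: 29.4
finger_force: 30.0
time: 35.58
tool_pos: [502.2, 177.1, 141.8]
tcp_rot: [3.139, 0.0, 1.39]
contact_force: [-9.2, -8.0, 32.0]
grip_width: 29.3
finger_force: 30.0
```

The flap is on its stop: 32 N of reaction and no further travel. I'll release it, lift, and locate the tin again.

```bash
python3 -m creep '0 0 0.003 0 0 0 60;0 0 0 0 0 0 60;0 0 0 0 0 0 60;0 0 0 0 0 0 60;0 0 0.03 0 0 0 100;0 0 0.03 0 0 0 100;0 0 0.03 0 0 0 100;0 0 0.02 0 0 0 100'
python3 - <<'E'
from fit import *
q=np.load('box.npy'); print('place',bx([28,0,64],q))
t=viewer.capture('top'); s=viewer.capture('scene')
cv2.imwrite('pics/t5.png',t[...,::-1])
for n,im,c in (('top',t,(307,207)),('scene',s,(339,293))):
    g=cv2.cvtColor(im,cv2.COLOR_RGB2HSV); u,v=c; r=30
    m=((g[...,1]<60)&(g[...,2]>90)).astype(np.uint8)
    k,l,st,ce=cv2.connectedComponentsWithStats(m)
    for i in range(1,k):
        if st[i,4]>150 and np.hypot(*(ce[i]-c))<90: print(n,st[i],ce[i],w(n,*ce[i],28))
E
```

```text
time: 36.25
tool_pos: [502.5, 177.9, 253.3]
tcp_rot: [3.14, -0.001, 1.389]
contact_force: [0.1, -0.0, -0.4]
grip_width: 77.4
finger_force: 0.0
place [520.3 280.4  64. ]
top [  171    57   461   423 35462] [343.  245.3] [ 571.6 -127.4   28. ]
top [331 240  40  27 510] [351.1 252.6] [ 554. -146.   28.]
scene [     0     27    640    453 201794] [333.8 287.6] [655.  -57.1  28. ]
```

View pics/t5.png

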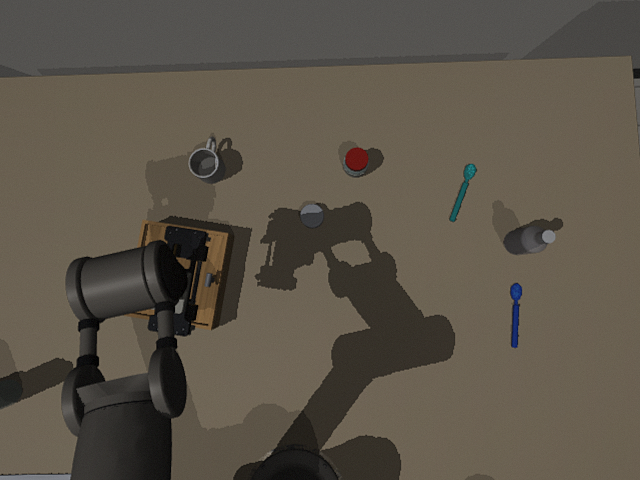

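The flap is shut, and the tin has been knocked to (312,215). I'll measure its new position in both cameras.

```bash
python3 - <<'E'
from h import *
np.set_printoptions(suppress=True,precision=1)
p=w('top',312,215,28); print(p)
for n in ('top','scene'):
    im=viewer.capture(n); c=px(n,p).astype(int); x0,y0=c-28
    g=cv2.medianBlur(im[y0:y0+56,x0:x0+56],3).astype(int); s=(g[...,2]-g[...,0]>-5).astype(np.uint8)  # bluish-grey vs tan
    k,l,st,ce=cv2.connectedComponentsWithStats(s); i=1+np.argmax(st[1:,4]); print(n,st[i],ce[i]+[x0,y0],w(n,*(ce[i]+[x0,y0]),22))
    cv2.imwrite(f'/tmp/{n}.png',np.kron(s*255,np.ones((4,4),np.uint8)))
E
python3 crop.py scene 300 240 400 330 s4.png
```

```text
[645.2 -56.5  28. ]
top [ 16  17  24  25 442] [311.5 215.3] [645.2 -55.1  22. ]
scene [ 18  19  23  26 492] [335.  287.3] [650.  -54.9  22. ]
6.666666666666667
```

View pics/s4.png

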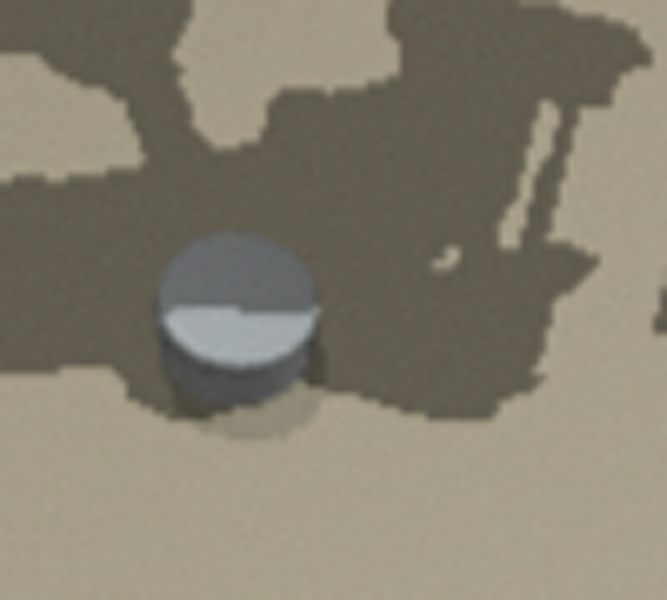

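Both cameras agree that the tin centre is near (646,-55).

```bash
python3 -m creep '0.0179 -0.0291 0 0 0 0 100;0.0179 -0.0291 0 0 0 0 100;0.0179 -0.0291 0 0 0 0 100;0.0179 -0.0291 0 0 0 0 100;0.0179 -0.0291 0 0 0 0 100;0.0179 -0.0291 0 0 0 0 100;0.0179 -0.0291 0 0 0 0 100;0.0179 -0.0291 0 0 0 0 100'
python3 -m creep '0 0 -0.03 0 0 0 100;0 0 -0.03 0 0 0 100;0 0 -0.03 0 0 0 100;0 0 -0.03 0 0 0 100;0 0 0 0 0 0 100;0 0 0 0 0 0 100'
```

```text
time: 37.17
tool_pos: [645.4, -56.7, 248.8]
tcp_rot: [-3.137, -0.0, 1.389]
contact_force: [0.1, -0.4, -0.4]
grip_width: 92.2
finger_force: 0.0
time: 37.67
tool_pos: [643.9, -54.9, 128.4]
tcp_rot: [-3.135, -0.0, 1.389]
contact_force: [0.8, -0.7, 0.5]
grip_width: 91.9
finger_force: 0.0
```

```bash
python3 -m creep '0.001 0 -0.028 0 0 0 100;0 0 -0.028 0 0 0 100;0 0 0 0 0 0 100;0 0 0 0 0 0 0;0 0 0 0 0 0 0;0 0 0 0 0 0 0;0 0 0 0 0 0 0;0 0 0 0 0 0 0'
python3 -m creep '0 0 0 0 0 0 0;0 0 0 0 0 0 0;0 0 0 0 0 0 0;0 0 0.03 0 0 0 0;0 0 0.03 0 0 0 0;0 0 0.03 0 0 0 0;0 0 0.03 0 0 0 0;0 0 0 0 0 0 0'
```

```text
time: 38.33
tool_pos: [647.0, -55.4, 77.0]
tcp_rot: [3.139, 0.0, 1.389]
contact_force: [-0.1, -0.3, 0.5]
grip_width: 63.1
finger_force: 0.0
time: 39.0
tool_pos: [648.8, -55.7, 202.2]
tcp_rot: [3.13, 0.0, 1.389]
contact_force: [0.8, -0.2, 0.1]
grip_width: 55.6
finger_force: 30.0
```

```bash
python3 -m creep '-0.0127 0.0336 0.01 0 0 0 0;-0.0127 0.0336 0.01 0 0 0 0;-0.0127 0.0336 0 0 0 0 0;-0.0127 0.0336 0 0 0 0 0;-0.0127 0.0336 0 0 0 0 0;-0.0127 0.0336 0 0 0 0 0;-0.0127 0.0336 0 0 0 0 0;-0.0127 0.0336 0 0 0 0 0'
python3 -m creep '-0.0127 0.0336 0 0 0 0 0;-0.0127 0.0336 0 0 0 0 0;0 0 0 0 0 0 0;0 0 0 0 0 0 0;0 0 0 0 0 0 0'
```

```text
time: 39.67
tool_pos: [543.7, 215.0, 214.8]
tcp_rot: [-3.141, 0.0, 1.389]
contact_force: [0.8, 0.6, -0.4]
grip_width: 56.2
finger_force: 30.0
time: 40.08
tool_pos: [519.3, 280.4, 214.9]
tcp_rot: [-3.141, 0.001, 1.39]
contact_force: [-0.2, -0.4, -0.5]
grip_width: 55.9
finger_force: 30.0
```

```bash
python3 -m creep '0 0 -0.024 0 0 0 0;0 0 -0.024 0 0 0 0;0 0 -0.02 0 0 0 0;0 0 -0.003 0 0 0 0;0 0 -0.001 0 0 0 0;0 0 -0.001 0 0 0 0;0 0 0 0 0 0 0;0 0 0 0 0 0 0'
```

```text
time: 40.75
tool_pos: [520.1, 280.7, 143.7]
tcp_rot: [3.139, -0.001, 1.389]
contact_force: [-0.5, -0.3, -1.1]
grip_width: 55.7
finger_force: 30.0
```

```bash
python3 -m creep '0 0 -0.0015 0 0 0 0;0 0 -0.0015 0 0 0 0;0 0 0 0 0 0 0;0 0 0 0 0 0 0'
python3 -m creep '0 0 -0.001 0 0 0 0;0 0 -0.001 0 0 0 0;0 0 0 0 0 0 0;0 0 0 0 0 0 0'
```

```text
time: 41.08
tool_pos: [519.8, 280.9, 140.3]
tcp_rot: [3.14, -0.001, 1.389]
contact_force: [-1.0, -0.3, 6.0]
grip_width: 56.0
finger_force: 30.0
time: 41.42
tool_pos: [519.8, 280.9, 140.2]
tcp_rot: [3.139, -0.001, 1.389]
contact_force: [-5.1, -3.1, 19.2]
grip_width: 55.9
finger_force: 30.0
```

The tin is seated on the flap (the contact force shows it). Release and retreat.

```bash
python3 -m creep '0 0 0.0015 0 0 0 0;0 0 0 0 0 0 85;0 0 0 0 0 0 85;0 0 0 0 0 0 85;0 0 0 0 0 0 85;0 0 0.02 0 0 0 85;0 0 0.03 0 0 0 85;0 0 0.03 0 0 0 85'
python3 -m creep '0 -0.03 0.02 0 0 0 85;0 -0.035 0.02 0 0 0 85;0 -0.035 0.02 0 0 0 85;0 -0.035 0.02 0 0 0 85;0 -0.035 0.02 0 0 0 85;0 -0.035 0 0 0 0 85;0 -0.035 0 0 0 0 85;0 -0.035 0 0 0 0 85'
python3 -m creep '0 -0.035 0 0 0 0 85;0 -0.035 0 0 0 0 85;0 -0.035 0 0 0 0 85;0 0 0 0 0 0 85;0 0 0 0 0 0 85'
python3 -c "
from h import *
cv2.imwrite('pics/s5.png',viewer.capture('scene')[...,::-1])"; python3 crop.py top 60 130 380 370 t6.png
```

```text
time: 42.08
tool_pos: [518.8, 280.5, 218.5]
tcp_rot: [-3.139, 0.002, 1.389]
contact_force: [0.2, -0.4, -0.6]
grip_width: 77.9
finger_force: 0.0
time: 42.75
tool_pos: [519.1, 4.1, 319.1]
tcp_rot: [3.141, -0.0, 1.389]
contact_force: [0.7, -0.3, -0.5]
grip_width: 77.8
finger_force: 0.0
time: 43.17
tool_pos: [519.2, -100.9, 318.3]
tcp_rot: [-3.141, -0.0, 1.385]
contact_force: [-0.5, 0.7, 0.2]
grip_width: 77.9
finger_force: 0.0
2.5
```

View pics/s5.png

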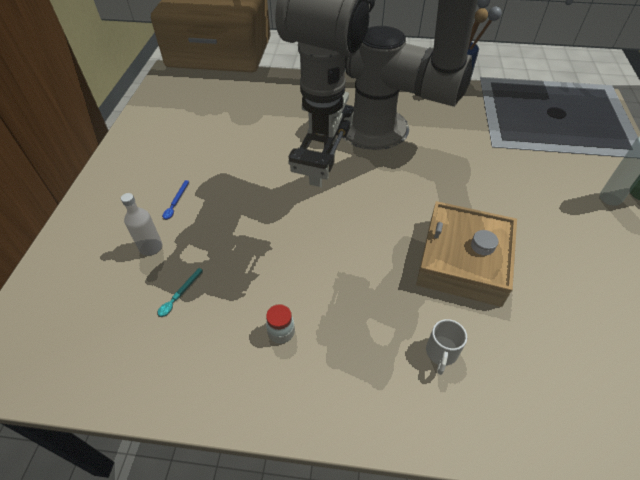

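View pics/t6.png

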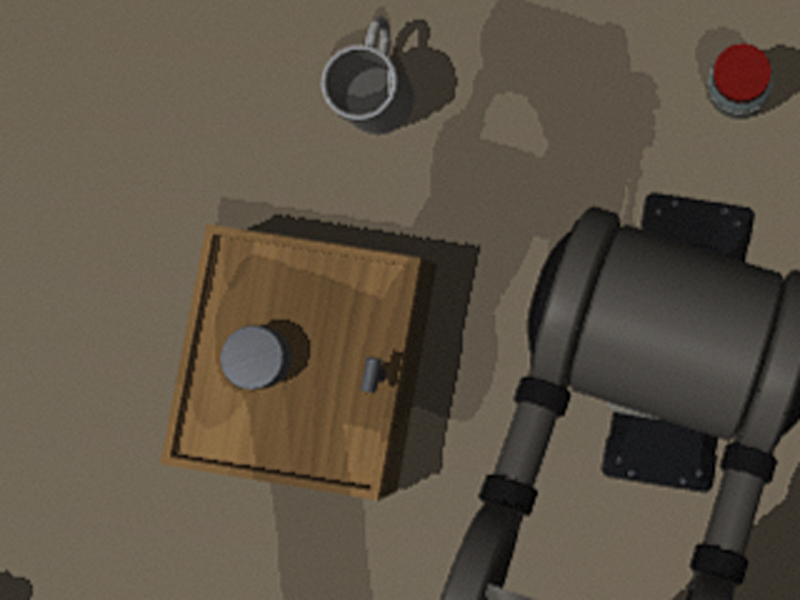

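The flap is shut with the tin flat inside the rim at top-crop (253,357). No cutlery or tins are left on the worktop, and the mug, jar and soap haven't moved. Handing in.

```bash
python3 -c "
from plant import order; print(order.close_job())"
```

```text
the job is handed in; nothing more can be done
None
```

Job handed in after about 43 s of robot time: two teaspoons are in the near compartment, three forks in the far one, the flap is shut with the only tin flat on top, and the mug, jar and soap are untouched; the hand-in returned no verdict.

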